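# Clear the setting plate and set up the V-block

## Robot

A 6-joint arm with a two-finger parallel gripper is mounted at the origin on the work surface. World frame = base frame: x ahead of the robot, y to its left, z up, the work surface at z = 0. Lengths are in mm, angles in degrees, forces in N, time in s.
With the tool pointing down it reaches from about 350 to 850 mm from the base axis. Payload 8.1 kg.
Tool frame: the origin (TCP) lies on the centre line of the jaws, within the pads' length; the fingertips stand 19 mm ahead of it and the grasp point (between the pads) is the TCP (r.tip_reach is the z of the fingertips in the tool frame, in mm); z points along the fingers, y is the line along which they close (so a half turn about z gives the same grasp; the last joint's range is limited). The gripper opens to 85 mm and grips with 20 to 120 N. Pads are 22 mm wide; open, the fingers measure 114 mm over their backs; the gripper's body (76 mm by 85 mm) begins 54 mm behind the grasp point. The pads swing forward as they close: fully open they stand 13 mm farther back than shut.
Start: joints at [-82.013, 7.471, 85.268, -0, 87.261, -4.893], TCP at [133.767, -584.903, 218.092] pointing down, gripper open.
Joint ranges: [-169.43, 169.43], [-51.17, 129.36], [1.28, 143.12], [-76.62, 256.62], [0, 156.53], [-152.29, 152.29]. Speed limits (degrees/s): [136.94, 136.94, 159.86, 180, 180, 180].

## Interface

Orientations are given as [roll, pitch, yaw] about the fixed x, y, z axes, in that order (R = Rz(yaw) Ry(pitch) Rx(roll)).
In Python, from bench import r gives the robot as it stands. The module is installed in compiled form; this text tells all that it offers.
- The arm moves only by the shell command python3 -m handwheel 'ROWS' [FORCE]. ROWS is JSON, a list of rows, each a list of 7 numbers: the shift along the tool's x, y, z in m, then the turn, a rotation vector about the tool's x, y, z in degrees, then the finger opening in m, from 0 to 0.0854. In form: [[tx, ty, tz, ax, ay, az, claw], ...]. A call has 1 to 8 rows; each row shifts and turns the commanded pose from where the row before left it, along the tool's axes as they then stand; what a row does not reach is not made up. A row lasts 1/12 s, in which the tool goes at most 41.7 mm and 7.16 degrees, less where a joint would pass 70% of its speed; a pose out of reach is approached as far as the arm can. A call with a gripper value outside its range is refused whole. The fingers move at their own pace and stop on an object; FORCE is the grip in N (left out, the last holds). Time passes only in rows, so rows that do not move let the fingers close. It gives the time, the measured TCP pose, the force, the opening and the grip force at its end, in the units of the state.
- r.sense(): the state, without advancing time (a new reading comes with each control period).
- r.snapshot(name): name is "scene" or "side" or "wrist"; returns (picture, depth): 480x640x3 uint8, blue, green, red; 480x640 float32, mm along the optical axis (not along the pixel's ray), 0 where there is no reading.
- r.calibration(name): a dict with "vfov" (degrees; the focal length in pixels is half the picture's height over the tangent of half this angle, whatever the lens; pixels are square), "cx", "cy" (the principal point, pixels), "dist" ([k1, k2, p1, p2, k3] as OpenCV has them; the pictures are not rectified), "rvec" (rotation vector, rad) and "tvec" (3), from world to camera coordinates, as OpenCV has them; the wrist camera has in their place "tool_from_camera" (4x4, takes a point from camera to tool coordinates, whose origin is the TCP and whose axes are the flange's). Camera axes: x right, y down, z forward; pixel columns grow to the right and rows downward; lengths in mm; the calibration is good to about 2 mm. A picture is of the moment at which its call begins: read the wrist's pose just before it. calibration takes no time and is no camera call.
- r.hand_in(): hands the job in; it is judged then, once.
The state is a dict: "time": time; "joint_pos": joint angles; "qd": joint speeds; "joint_efforts": joint torques, N m; "tool_pos": TCP position; "tcp_rot": TCP orientation; "ft_force": force on the tool from outside, world axes, zero at the start; "wrist_torque": the same for the moment, N m; "finger_gap": finger opening in mm; "grip_force": force on a finger pad.
Only numpy, scipy, OpenCV 4.12 (cv2) and the standard library are available. Lean on these libraries where they do the work, as an engineer would, in place of code of your own. Each camera call takes 0.05 s, during which the arm holds its last target. There are 200 camera calls.

## Task

Sweep all four metal chips off the steel plate into its chip tray with the scraper block (they are sharp: keep the fingers off them), and stand the scraper back upright on the bench. Then take the V-block out of the sloped bin and set it down gently on the plate, groove up, with one end square and flush against the stop rail. Leave the other blocks in the bin and everything else where it is.

Things in the scene. Friction and masses are not known exactly. Their poses are not given: they have to be found in the camera images.
- vblock: The V-block: plain steel block with a V groove, 28 mm wide and 14 mm deep, running the whole length of its top; 90 mm long (its own x), 34 mm wide (y), 34 mm high; origin at the centre of the underside; z out of its top. Starts lying lengthwise up the slope in one of the bin's compartments, groove up. 0.5 to 0.75 kg. Both ends are alike.
- plain_block: Plain rectangular steel block without groove, 90 mm long (its own x), 34 mm wide (y), 34 mm high; origin at the centre of the underside; z out of its top. Starts lying lengthwise up the slope in one of the bin's compartments. Stays in the bin.
- step_block: Stepped steel block: the half at its +x end is 34 mm high, the other half only 17 mm; otherwise 90 mm long (its own x), 34 mm wide (y), 34 mm high; origin at the centre of the underside; z out of its top. Starts lying lengthwise up the slope in one of the bin's compartments. Stays in the bin.
- bin: Fixed dark blue plastic bin, three open compartments side by side along its y, each 92 mm wide, 120 mm long inside; walls 5 mm thick, 25 mm high inside. The floor slopes 15 degrees (0.26 rad), low end toward -x (the robot); the blocks lie on it. Origin on the bench under its centre, where the inner floor is 23 mm up, highest rim 64 mm up. Its own axes are level (z up).
- plate_top (a point): Centre of the top face of the fixed dark steel plate, 40 mm above the bench; plate 220 mm (x) by 200 mm (y). z up, -x toward the robot. A steel stop rail, 12 mm high, 15 mm thick, stands on the far edge along y; its face toward the robot is at x = +95 mm from this point.
- tray_floor (a point): Centre of the inner floor of the fixed aluminium chip tray, 8 mm above the bench, axes as plate_top. The tray joins the plate's edge toward the robot (no wall on that side, the plate's top is 32 mm above the tray floor); inside 116 mm (x) by 192 mm (y); the other three walls rise 22 mm above its floor.
- scraper: Scraper block standing on the bench left of the plate: aluminium blade 120 mm long (its own x), 18 mm thick (y), 36 mm high, with a black plastic grip on top, 80 mm long, 26 mm thick, 38 mm high (total height 74 mm). Origin at the centre of the blade's underside, z up. About 0.25 kg.
- spray_can: Bystander: white spray can, 56 mm across, 150 mm high, beside the bin; origin under its centre.
- seal_case: Bystander: flat case of seals, 100 x 160 x 37 mm, beyond the bin; origin under its centre.
- torque_wrench: Bystander: torque wrench lying beyond the plate, 28 mm wide and high, about 250 mm long, black handle; origin under the middle of the handle.
- chip0: A loose sharp metal chip lying on the plate, 22 x 16 x 8 mm, about 18 g; origin at the centre of its underside as it lies at the start. Chips start at least 50 mm from the stop rail and within 48 mm of the plate's middle line (its x axis).
- chip1: A loose sharp metal chip lying on the plate, 22 x 16 x 8 mm, about 18 g; origin at the centre of its underside as it lies at the start. Chips start at least 50 mm from the stop rail and within 48 mm of the plate's middle line (its x axis).
- chip2: A loose sharp metal chip lying on the plate, 22 x 16 x 8 mm, about 18 g; origin at the centre of its underside as it lies at the start. Chips start at least 50 mm from the stop rail and within 48 mm of the plate's middle line (its x axis).
- chip3: A loose sharp metal chip lying on the plate, 22 x 16 x 8 mm, about 18 g; origin at the centre of its underside as it lies at the start. Chips start at least 50 mm from the stop rail and within 48 mm of the plate's middle line (its x axis).
Not all that is in view belongs to the job. Several things have the shape of the scraper; the one meant has the colours described above.

How it is judged:
By the outcome, as a careful person would: the job done as asked, in the order asked, and still so for the second after the job is handed in, with the robot touching nothing.
It also fails if it takes over 64 s, if anything falls off the work surface, if the arm or the gripper's body presses on something with over 40 N, if the wrist force passes 120 N, or if a joint passes its speed limit or range.

## Working session

There is one attempt and no reset: what is moved stays moved. The work goes in short steps, Python scripts to look and compute and a shell command to move; the robot and the scene stay as the last step left them, time stands still between calls to the robot, and variables do not carry over. Pictures are saved under pics/ and viewed, at most 10 in all, crops included, and the job is handed in when it is done.

```bash
mkdir -p pics
cat > h.py <<'E'
import numpy as np, cv2
from bench import r
from scipy.spatial.transform import Rotation as R
def K(c): 
    f=240/np.tan(np.radians(c["vfov"])/2); return np.array([[f,0,c["cx"]],[0,f,c["cy"]],[0,0,1]])
def world(name,px,depth,T=None):
    """px Nx2 (u,v), depth N (mm) -> world Nx3"""
    c=r.calibration(name); px=np.array(px,float).reshape(-1,1,2)
    n=cv2.undistortPoints(px,K(c),np.array(c["dist"])).reshape(-1,2)
    p=np.c_[n,np.ones(len(n))]*np.array(depth,float).reshape(-1,1)
    if name=="wrist":
        M=np.array(c["tool_from_camera"]); p=p@M[:3,:3].T+M[:3,3]
        s=T or r.sense(); return p@R.from_euler('xyz',s["tcp_rot"],degrees=True).as_matrix().T+np.array(s["tool_pos"])
    Rm=cv2.Rodrigues(np.array(c["rvec"],float))[0]; return (p-np.array(c["tvec"]).reshape(1,3))@Rm
def cloud(name,dep,T=None):
    v,u=np.nonzero(dep>0); P=np.full(dep.shape+(3,),np.nan); P[v,u]=world(name,np.c_[u,v],dep[v,u],T); return P
def project(name,pts):
    c=r.calibration(name); return cv2.projectPoints(np.array(pts,float),np.array(c["rvec"],float),np.array(c["tvec"],float),K(c),np.array(c["dist"]))[0].reshape(-1,2)
E
python3 - <<'E'
from h import *
print(r.sense())
for n in("scene","side"):
    im,d=r.snapshot(n); cv2.imwrite(f"pics/{n}0.png",im); np.savez(f"{n}0.npz",im=im,d=d)
    c=r.calibration(n);print(n,c["vfov"],-cv2.Rodrigues(np.array(c["rvec"],float))[0].T@np.array(c["tvec"]).ravel())
print(r.calibration("wrist"))
E
```

```text
{'time': 0.0, 'joint_pos': array([-8.20122240e+01,  7.51460266e+00,  8.53302332e+01, -8.23172903e-04,
        8.72619293e+01, -4.89479361e+00]), 'qd': array([-0.06476783, -0.07703469, -0.06985596,  0.10289435,  0.01563695,
        0.06002932]), 'joint_efforts': array([-1.61345361e-03, -5.69400465e+01, -5.00561607e+01, -3.78219547e-04,
        1.48336584e-02, -6.24578934e-05]), 'tool_pos': array([ 133.68960099, -584.31827469,  217.04058879]), 'tcp_rot': array([-1.79893554e+02, -8.29071648e-03,  1.28826020e+01]), 'ft_force': array([-0.05987264, -0.15246689, -0.9534682 ]), 'wrist_torque': array([-0.01352689, -0.01308311,  0.01127709]), 'grip_force': 0.0, 'finger_gap': 85.58163541512766}
scene 52.815569624805505 [1185.65291809 -190.73616301  987.02119584]
side 53.68452073993639 [ 512.2444381  1004.63155397  889.93263184]
{'vfov': 61.27013099353781, 'cx': 322.0215676196502, 'cy': 244.05074530124543, 'dist': array([-0.07577511,  0.        ,  0.        ,  0.        ,  0.        ]), 'tool_from_camera': array([[-9.69741359e-04, -9.47525910e-01, -3.19677508e-01,
         8.14334671e+01],
       [ 9.99999431e-01, -7.76773064e-04, -7.31137467e-04,
        -3.03837374e-01],
       [ 4.44454816e-04, -3.19678035e-01,  9.47526124e-01,
        -1.54843404e+02],
       [ 0.00000000e+00,  0.00000000e+00,  0.00000000e+00,
         1.00000000e+00]])}
```

View pics/scene0.png

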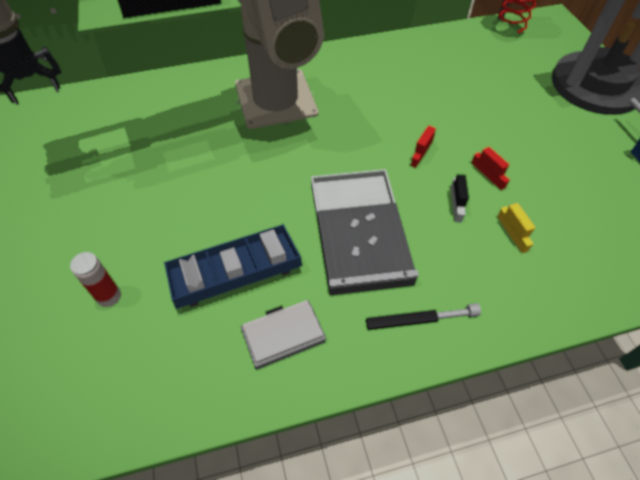

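View pics/side0.png

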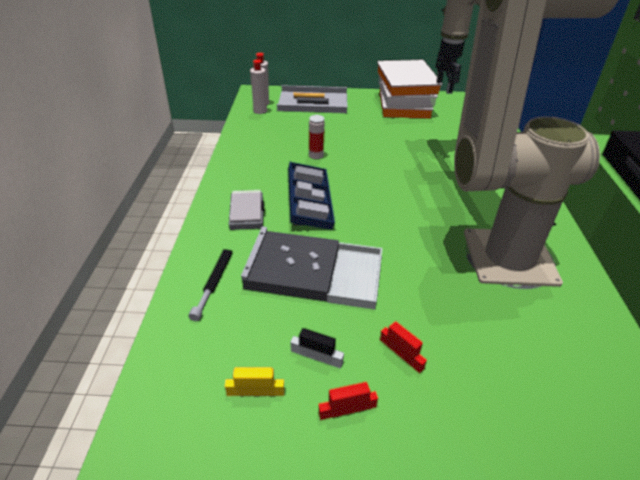

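The scene shows, with scene pixels: scraper-like things at (461,195) black grip on aluminium, (425,145) red, (490,167) red and (517,226) yellow. I choose (461,195), side (318,345). The plate is at (365,245) with chips near (355,223), (370,217), (373,240) and (356,251). Bin blocks are at (190,273), (232,262) and (272,246). Next: crops and metric measurements.

```bash
cat > m1.py <<'E'
from h import *
S=np.load("scene0.npz"); D=np.load("side0.npz")
a=cv2.resize(S["im"][220:310,155:310],(780,453),interpolation=cv2.INTER_CUBIC)[:, :520]
crop=lambda im,u0,u1,v0,v1,w,h:cv2.resize(im[v0:v1,u0:u1],(w,h),interpolation=cv2.INTER_CUBIC)
top=np.hstack([crop(S["im"],160,305,220,310,480,298),crop(D["im"],280,340,155,230,240,300)[:298]])
bot=np.hstack([crop(S["im"],440,480,165,225,200,300),crop(D["im"],285,350,320,370,390,300),np.zeros((300,130,3),np.uint8)])
cv2.imwrite("pics/crop1.png",np.vstack([top,bot]))
def rect(P,m,t):
    q=P[m][:,:2].astype(np.float32); (c,s,an)=cv2.minAreaRect(q); print(t,len(q),np.round(c,1),np.round(s,1),round(an,1),"z",np.round(np.nanpercentile(P[m][:,2],[5,50,95]),1))
for n,X in(("scene",S),("side",D)):
    P=cloud(n,X["d"].astype(float)); im=X["im"].astype(int); z=P[...,2]
    win={"scene":dict(scr=(448,474,168,222),plate=(310,420,195,295),tray=(308,400,168,215)),"side":dict(scr=(285,350,322,370),plate=(240,345,228,302),tray=(320,390,238,310))}[n]
    def box(w): 
        m=np.zeros(z.shape,bool); u0,u1,v0,v1=win[w]; m[v0:v1,u0:u1]=1; return m
    print(n,"bench z",np.nanmedian(z[300:330,100:130]) )
    rect(P,box("scr")&(z>55),"scr grip"); rect(P,box("scr")&(z>20),"scr all")
    g=im.max(2)
    rect(P,box("plate")&(z>35)&(z<45)&(g<110),"plate"); rect(P,box("plate")&(z>49),"rail")
    rect(P,box("tray")&(z>3)&(z<14)&(g>120)&(abs(im[...,1]-im[...,2])<25),"trayfloor")
    cc=box("plate")&(z>35)&(z<54)&(g>110)
    k,lab=cv2.connectedComponents(cc.astype(np.uint8))
    for i in range(1,k):
        if 8<(lab==i).sum()<150: print("chip",np.round(P[lab==i].mean(0),1),(lab==i).sum())
E
python3 m1.py
```

```text
scene bench z -1.7834096845667844
scr grip 330 [530.5 362.7] [27.8 81.2] 71.3 z [57.7 70.4 73.4]
scr all 535 [528.  363.5] [ 28.2 123.5] 70.5 z [25.1 65.8 73.1]
plate 5106 [605.9  83.6] [197.7 219.9] 82.3 z [35.5 37.8 40.9]
rail 389 [626.8  80.5] [199.5 179.1] 83.3 z [49.2 50.5 52.9]
trayfloor 1799 [425.2 107.9] [196.7  97.3] 81.9 z [3.5 5.8 8.8]
chip [502.5 128.2  37.8] 61
chip [526.5 194.2  37.8] 16
chip [489.9  36.1  37.7] 40
chip [541.5 118.   44.4] 57
chip [575.7 188.4  37.4] 13
chip [549.1  76.2  44.7] 56
chip [619.6 182.4  37.3] 15
chip [609.1 101.7  45.5] 60
chip [626.4  54.1  43.7] 69
side bench z -751.2137704198414
scr grip 531 [525.1 367. ] [29.1 78.9] 70.2 z [57.1 71.5 74.6]
scr all 1017 [525.9 366.7] [ 29.1 121. ] 70.2 z [23.1 56.4 74.1]
plate 3851 [600.6  90.6] [202.2 216.5] 82.1 z [36.1 38.8 41.7]
rail 250 [647.3  64.5] [195.1 185.7] 13.1 z [49.2 51.  53.3]
trayfloor 2015 [434.4  98.8] [178.8 116.3] 82.3 z [4.1 6.9 9.9]
chip [624.6  52.9  44.6] 47
chip [546.4  74.3  44.4] 45
chip [606.1 100.2  44. ] 49
chip [539.2 116.7  44.1] 52
```

View pics/crop1.png

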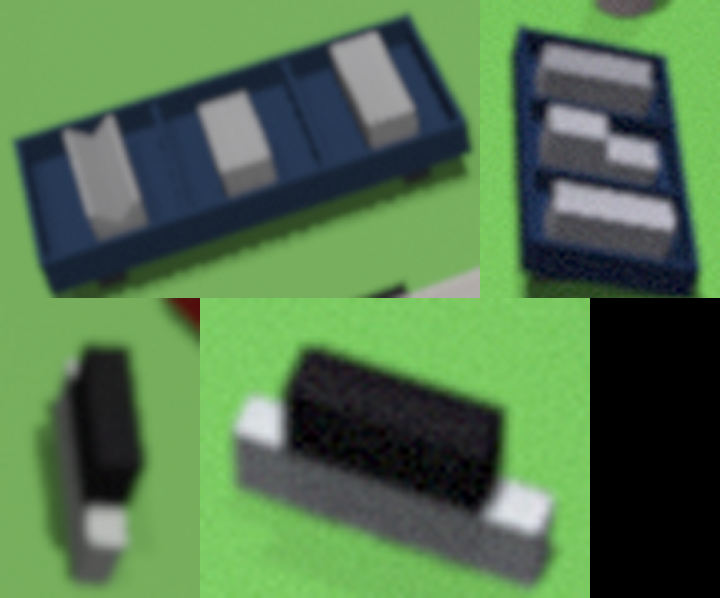

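V-block: it is the leftmost one in scene at (190,273), the only one with a groove notch (crop (90,135)). The middle one is stepped and the right one plain. The scraper is black grip on aluminium, centre about (527,365), axis yaw about -19.5°. Moving over the plate for a wrist look.

```bash
cat > to.py <<'E'
import sys
from h import *
def to(p,e,s=None):
    s=s or r.sense(); A=R.from_euler('xyz',s["tcp_rot"],degrees=True); B=R.from_euler('xyz',e,degrees=True)
    print("d tool mm",np.round(A.inv().apply(np.array(p)-s["tool_pos"]),1),"rotvec",np.round((A.inv()*B).as_rotvec(degrees=True),2),"pos",np.round(s["tool_pos"],1),"rpy",np.round(s["tcp_rot"],2),"q",np.round(s["joint_pos"]),"F",np.round(s["ft_force"],1),"gap",round(s["finger_gap"],1),"t",round(s["time"],2))
if __name__=="__main__":
    a=list(map(float,sys.argv[1:])); to(a[:3],a[3:])
E
H="python3 -m handwheel"
$H '[[0.02,-0.015,0,0,0,0,0.085],[0.029,-0.021,0,0,0,0,0.085],[0.029,-0.021,0,0,0,0,0.085],[0.029,-0.021,0,0,0,0,0.085],[0.029,-0.021,0,0,0,0,0.085],[0.029,-0.021,0,0,0,0,0.085],[0.029,-0.021,0,0,0,0,0.085],[0.029,-0.021,0,0,0,0,0.085]]'
$H '[[0.029,-0.021,0,0,0,0,0.085],[0.029,-0.021,0,0,0,0,0.085],[0.029,-0.021,0,0,0,0,0.085],[0.029,-0.021,0,0,0,0,0.085],[0.029,-0.021,0,0,0,0,0.085],[0.029,-0.021,0,0,0,0,0.085],[0.029,-0.021,0,0,0,0,0.085],[0.029,-0.021,0,0,0,0,0.085]]' >/dev/null
$H '[[0.029,-0.021,0,0,0,0,0.085],[0,-0.039,-0.012,0,0,0,0.085],[0,-0.039,-0.012,0,0,0,0.085],[0,-0.039,-0.012,0,0,0,0.085],[0,-0.039,-0.012,0,0,0,0.085],[0,-0.03,-0.012,0,0,0,0.085],[0,0,0,0,0,0,0.085],[0,0,0,0,0,0,0.085]]' >/dev/null
python3 - <<'E'
from h import *; from to import to
print(r.tip_reach); s=r.sense(); im,d=r.snapshot("wrist"); cv2.imwrite("pics/w1.png",im); np.savez("w1.npz",im=im,d=d,p=s["tool_pos"],e=s["tcp_rot"])
to([527.5,365,217],[180,0,160.5],s)
E
```

```text
time: 0.77
tool_pos: [315.7, -375.6, 217.7]
tcp_rot: [-180.0, 0.0, 12.9]
ft_force: [0.0, -0.6, -0.1]
finger_gap: 84.9
grip_force: 0.0
19.0
d tool mm [ 112.2 -299.4   61.8] rotvec [ 1.1000e-01  0.0000e+00 -1.4742e+02] pos [485.9  47.9 278.8] rpy [ 1.7997e+02 -8.0000e-02  1.3080e+01] q [ -0. -11.  97.  -0.  94.  77.] F [ 0.  -0.5  0. ] gap 84.8 t 2.1
```

View pics/w1.png

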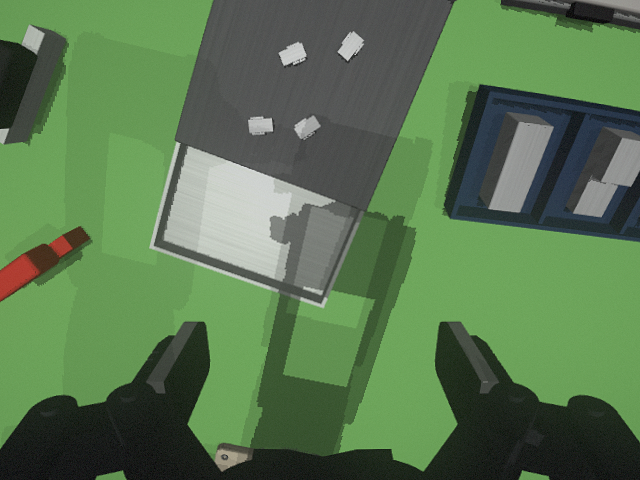

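The wrist view shows all four chips, at (293,54), (351,45), (260,126) and (307,127). The plate's robot-side corners are at (177,143) and (361,210), the tray lies below them, and the scraper is partly visible at left (30,80). Measuring these.

Run:
```python
from h import *
W=np.load("w1.npz"); T=dict(tool_pos=W["p"],tcp_rot=W["e"]); d=W["d"].astype(float)
P=cloud("wrist",d,T); z=P[...,2]
def plane(px,zt):  # intersect ray with z
    a=world("wrist",px,[100]*len(px),T); b=world("wrist",px,[500]*len(px),T); t=(zt-a[:,2])/(b[:,2]-a[:,2]); return a+t[:,None]*(b-a)
print("bench z",np.nanmedian(z[330:350,20:60]),"plate z",np.nanmedian(z[90:110,200:240]))
fc=plane([(177,143),(361,210)],40); print("front corners",fc.round(1)); v=fc[0]-fc[1]; print("len",np.linalg.norm(v),"plate yaw",np.degrees(np.arctan2(v[1],v[0]))-90)
se=plane([(177,143),(213,2)],40); v=se[1]-se[0]; print("left side yaw",np.degrees(np.arctan2(v[1],v[0])))
se=plane([(361,210),(451,5)],40); v=se[1]-se[0]; print("right side yaw",np.degrees(np.arctan2(v[1],v[0])))
print("chips",plane([(293,54),(351,45),(260,126),(307,127)],48).round(1))
m=(z>56)&(z<85)&(np.indices(z.shape)[1]<80)&(np.indices(z.shape)[0]<200); print("scr seen", cv2.minAreaRect(P[m][:,:2].astype(np.float32)))
# tray bottom edge outer corners at z 30
print("tray outer",plane([(151,248),(324,306)],30).round(1))
```

```text
bench z -0.7845716696454872 plate z 39.14183538466132
front corners [[504.4 195.4  40. ]
 [479.8   7.1  40. ]]
len 189.93505160473822 plate yaw -7.429621706992876
left side yaw -6.432991747673094
right side yaw -8.844372284435234
chips [[605.  102.2  48. ]
 [623.8  54.2  48. ]
 [537.7 119.1  48. ]
 [546.4  76.6  48. ]]
scr seen ((527.166259765625, 350.08026123046875), (20.38472557067871, 75.76337432861328), 87.77790832519531)
tray outer [[387.3 213.3  30. ]
 [362.7  17.7  30. ]]
```

```bash
H="python3 -m handwheel"
$H '[[0.0125,-0.0333,0,0,0,-5,0.085],[0.0094,-0.0342,0,0,0,0,0.085],[0.0094,-0.0342,0,0,0,0,0.085],[0.0094,-0.0342,0.005,0,0,0,0.085],[0.0094,-0.0342,0.006,0,0,0,0.085],[0.0094,-0.0342,0.006,0,0,0,0.085],[0.0094,-0.0342,0.006,0,0,0,0.085],[0.0094,-0.0342,0.006,0,0,0,0.085]]'
$H '[[0.0094,-0.033,0.006,0,0,0,0.085],[0,0,0,0,0,-7.1,0.085],[0,0,0,0,0,-7.1,0.085],[0,0,0,0,0,-7.1,0.085],[0,0,0,0,0,-7.1,0.085],[0,0,0,0,0,-7.1,0.085],[0,0,0,0,0,-7.1,0.085],[0,0,0,0,0,-7.1,0.085]]' >/dev/null
$H '[[0,0,0,0,0,-7.1,0.085],[0,0,0,0,0,-7.1,0.085],[0,0,0,0,0,-7.1,0.085],[0,0,0,0,0,-7.1,0.085],[0,0,0,0,0,-7.1,0.085],[0,0,0,0,0,-7.1,0.085],[0,0,0,0,0,-7.1,0.085],[0,0,0,0,0,-7.1,0.085]]' >/dev/null
$H '[[0,0,0,0,0,-7.1,0.085],[0,0,0,0,0,-7.1,0.085],[0,0,0,0,0,-7.1,0.085],[0,0,0,0,0,-7.1,0.085],[0,0,0,0,0,-7.1,0.085],[0,0,0,0,0,0,0.085],[0,0,0,0,0,0,0.085]]'
python3 - <<'E'
from h import *; from to import to
s=r.sense(); im,d=r.snapshot("wrist"); cv2.imwrite("pics/w2.png",im)
P=cloud("wrist",d.astype(float),s); z=P[...,2]
m=(z>68)&(z<80)&(abs(P[...,0]-527)<70)&(abs(P[...,1]-365)<60); q=P[m]; print(len(q),cv2.minAreaRect(q[:,:2].astype(np.float32)),np.median(q[:,2]))
m=(z>25)&(z<80)&(abs(P[...,0]-527)<80)&(abs(P[...,1]-365)<60); q=P[m]; print(len(q),cv2.minAreaRect(q[:,:2].astype(np.float32)))
to([527.5,365,62],[180,0,160.5],s)
E
```

```text
time: 2.82
tool_pos: [480.1, 329.7, 247.3]
tcp_rot: [180.0, 0.1, 17.8]
ft_force: [0.5, 0.7, 0.2]
finger_gap: 85.1
grip_force: 0.0
time: 4.73
tool_pos: [479.2, 362.7, 241.8]
tcp_rot: [-179.9, -0.1, 159.6]
ft_force: [0.0, -0.2, 0.3]
finger_gap: 84.9
grip_force: 0.0
2463 ((523.9597778320312, 364.16583251953125), (25.33523178100586, 78.82198333740234), 70.9488296508789) 72.79159249100334
3187 ((524.6171875, 363.9387512207031), (25.33833885192871, 119.80792236328125), 70.95646667480469)
d tool mm [-44.7  19.4 179.8] rotvec [-0.1  -0.06 -0.95] pos [479.2 362.7 241.8] rpy [-1.7990e+02 -5.0000e-02  1.5955e+02] q [ 32.   7.  83.  -0.  90. -37.] F [ 0.  -0.2  0.3] gap 84.9 t 4.73
```

View pics/w2.png

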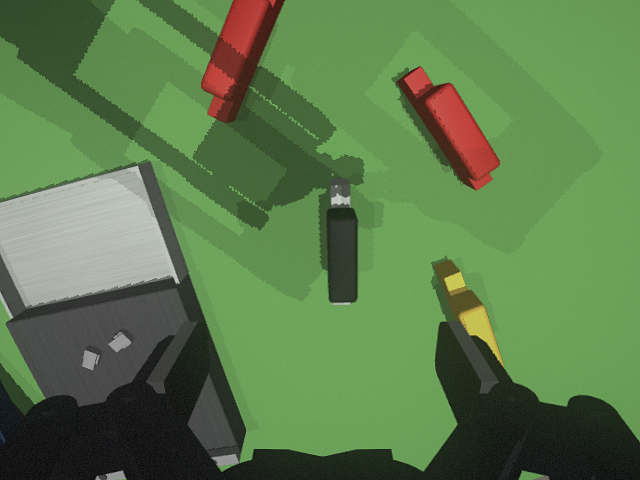

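The black grip on the aluminium blade is at (342,255), under the gripper, with the yellow and red ones well clear. Grasping it.

```bash
H="python3 -m handwheel"
$H '[[-0.021,0.0085,0.01,0,0,-1.4,0.085],[-0.021,0.0085,0.03,0,0,0,0.085],[0,0,0.035,0,0,0,0.085],[0,0,0.035,0,0,0,0.085],[0,0,0.03,0,0,0,0.085],[0,0,0.02,0,0,0,0.085],[0,0,0.015,0,0,0,0.085],[0,0,0.007,0,0,0,0.085]]'
$H '[[0,0,0,0,0,0,0.085],[0,0,0,0,0,0,0.03],[0,0,0,0,0,0,0.03],[0,0,0,0,0,0,0.03],[0,0,0,0,0,0,0.015],[0,0,0,0,0,0,0.015],[0,0,0,0,0,0,0.015],[0,0,0,0,0,0,0.015]]' 60
python3 to.py 524.5 364 60 180 0 161
```

```text
time: 5.45
tool_pos: [522.2, 364.5, 57.2]
tcp_rot: [-179.8, -0.2, 161.0]
ft_force: [-0.8, -0.5, -0.3]
finger_gap: 85.1
grip_force: 0.0
time: 6.12
tool_pos: [524.0, 366.2, 61.4]
tcp_rot: [180.0, 0.0, 161.3]
ft_force: [-0.4, 0.2, 0.0]
finger_gap: 15.0
grip_force: 0.0
d tool mm [-1.2 -1.9  1.4] rotvec [0.02 0.02 0.28] pos [524.  366.2  61.4] rpy [1.7998e+02 2.0000e-02 1.6128e+02] q [ 30.  20.  87.   0.  72. -41.] F [-0.4  0.2  0. ] gap 15.0 t 6.12
```

Run:
```python
from h import *
im,d=r.snapshot("wrist"); im2,_=r.snapshot("side")
cv2.imwrite("pics/w3.png",np.hstack([cv2.resize(im,(400,300)),cv2.resize(im2[240:440,220:460],(400,333))[:300]])); print(r.sense()["finger_gap"],r.sense()["grip_force"])
```

```text
15.203861311790197 0.6512640416622162
```

View pics/w3.png

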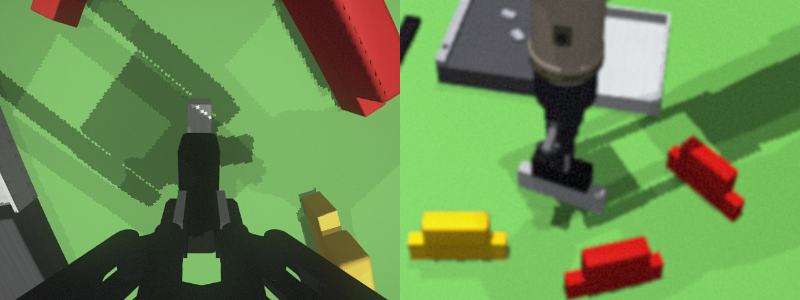

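```bash
H="python3 -m handwheel"
$H '[[0,0,0,0,0,0,0.0],[0,0,0,0,0,0,0.0],[0,0,0,0,0,0,0.0],[0,0,0,0,0,0,0.0]]' 60
python3 - <<'E'
from h import *
s=r.sense(); im,d=r.snapshot("wrist"); P=cloud("wrist",d.astype(float),s); z=P[...,2]
cv2.imwrite("pics/w4.png",im)
m=(z>66)&(z<80)&(abs(P[...,0]-524)<90)&(abs(P[...,1]-365)<60)&(np.indices(z.shape)[0]<330);q=P[m];print(len(q),cv2.minAreaRect(q[:,:2].astype(np.float32)),np.median(q[:,2]))
m=(z>30)&(z<40)&(abs(P[...,0]-500)<90)&(abs(P[...,1]-365)<60)&(np.indices(z.shape)[0]<330);q=P[m];print("blade top",len(q),q[:,2].mean(),q[:,:2].mean(0))
E
```

```text
time: 6.55
tool_pos: [524.2, 366.6, 62.4]
tcp_rot: [179.9, 0.0, 161.3]
ft_force: [-3.0, -0.6, 6.9]
finger_gap: -0.4
grip_force: 3.5
5363 ((508.881103515625, 376.9675598144531), (26.202472686767578, 42.110740661621094), 70.72714233398438) 73.10115826702953
blade top 1889 35.625816586554464 [478.81753922 383.44495346]
```

View pics/w4.png

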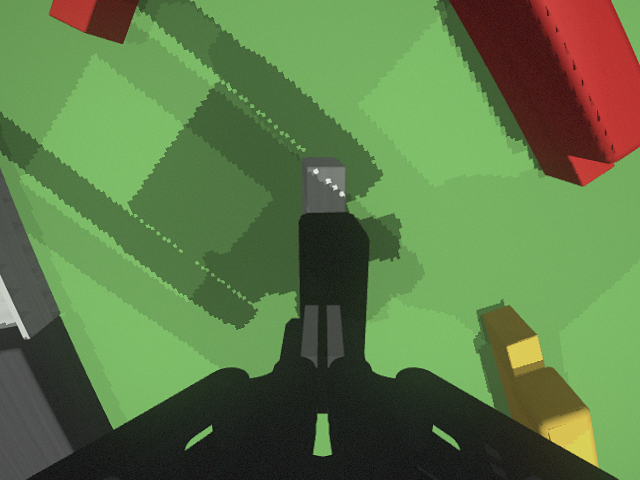

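Run:
```python
from h import *
s=r.sense(); im,d=r.snapshot("wrist")
c=r.calibration("wrist"); M=np.array(c["tool_from_camera"])
px=[(310,310),(312,340),(335,312),(335,350),(322,370),(330,280),(330,240),(325,190),(322,400),(300,330)]
dd=[float(d[v,u]) for u,v in px]
n=cv2.undistortPoints(np.array(px,float).reshape(-1,1,2),K(c),np.array(c["dist"])).reshape(-1,2)
p=np.c_[n,np.ones(len(n))]*np.array(dd)[:,None]; t=p@M[:3,:3].T+M[:3,3]
w=world("wrist",px,dd,s)
for a,b,e,f in zip(px,dd,t,w): print(a,round(b),"tool",e.round(1),"world",f.round(1))
print(s["finger_gap"],s["grip_force"],s["ft_force"],s["joint_pos"],s["tool_pos"])
```

```text
(310, 310) 150 tool [ 12.3  -4.7 -20.9] world [511.  366.2  83.3]
(312, 340) 131 tool [ 11.8  -3.5 -40.6] world [511.9 367.1 103. ]
(335, 312) 148 tool [ 12.3   4.5 -22.4] world [514.  374.9  84.9]
(335, 350) 126 tool [ 11.4   3.8 -45.9] world [514.6 373.9 108.3]
(322, 370) 124 tool [  6.7  -0.2 -49.6] world [517.8 368.5 112. ]
(330, 280) 157 tool [ 19.7   2.9 -10.3] world [506.4 375.7  72.7]
(330, 240) 150 tool [ 36.6   2.8 -11.9] world [490.4 381.   74.3]
(325, 190) 183 tool [47.9  1.2 26.3] world [479.2 383.2  36.1]
(322, 400) 127 tool [ -4.3  -0.2 -50.2] world [528.1 365.  112.7]
(300, 330) 144 tool [  8.   -8.1 -27.9] world [514.  361.5  90.3]
0.3778664478190458 3.5328699852107093 [-3.25493658  0.18094409  7.92805737] [ 3.03690190e+01  2.01924329e+01  8.71865734e+01  1.97432226e-02
  7.25457008e+01 -4.09236781e+01] [524.19834422 366.65103054  62.43132905]
```

The fingers look to end above the grip top: their tips sit around tool z = -12 when shut, not +19. I'll raise, open and measure both the fingertip and the scraper from depth.

```bash
H="python3 -m handwheel"
$H '[[0,0,-0.02,0,0,0,0.0],[0,0,-0.035,0,0,0,0.085],[0,0,-0.035,0,0,0,0.085],[0,0,-0.03,0,0,0,0.085],[0,0,0,0,0,0,0.085],[0,0,0,0,0,0,0.085],[0,0,0,0,0,0,0.085]]' 60
python3 - <<'E'
from h import *; from to import to
s=r.sense(); im,d=r.snapshot("wrist"); d=d.astype(float); np.savez("w5.npz",im=im,d=d); P=cloud("wrist",d,s); z=P[...,2]
A=R.from_euler('xyz',s["tcp_rot"],degrees=True); t=A.inv().apply((P-s["tool_pos"]).reshape(-1,3)).reshape(P.shape)
f=(t[...,2]<25)&(abs(t[...,1])<70)&(d>0); q=t[f]; 
for lo in range(-70,25,8): 
    k=q[(q[:,2]>=lo)&(q[:,2]<lo+8)]; print(lo,len(k), np.round(np.r_[k.min(0),k.max(0)],0) if len(k) else "")
for a,b in((68,80),(25,80)):
    m=(z>a)&(z<b)&(abs(P[...,0]-524)<80)&(abs(P[...,1]-368)<50)&(t[...,2]>40); q=P[m]; print(len(q),cv2.minAreaRect(q[:,:2].astype(np.float32)),np.median(q[:,2]))
to([524.5,368,31],[180,0,161],s)
E
```

```text
time: 7.23
tool_pos: [523.7, 366.0, 180.8]
tcp_rot: [-180.0, -0.0, 161.3]
ft_force: [-0.9, -0.0, -0.8]
finger_gap: 72.3
grip_force: 0.0
-70 3195 [-10. -69. -70.  16.  67. -62.]
-62 1867 [ -8. -55. -62.  14.  53. -54.]
-54 2003 [-11. -50. -54.  13.  50. -46.]
-46 1764 [-10. -50. -46.  13.  50. -38.]
-38 1506 [-10. -50. -38.  13.  50. -30.]
-30 910 [-11. -49. -30.  13.  48. -22.]
-22 78 [ -9. -37. -22.   9.  36. -20.]
-14 0 
-6 0 
2 0 
10 0 
18 0 
4098 ((526.1973266601562, 368.7637023925781), (25.97210693359375, 79.58232116699219), 71.3328628540039) 73.31483196713887
5243 ((525.6442260742188, 367.9461975097656), (27.99976348876953, 119.62174224853516), 70.82344818115234) 72.96667533542393
d tool mm [-1.000e-01  2.100e+00  1.498e+02] rotvec [-0.01 -0.01  0.28] pos [523.7 366.  180.8] rpy [-1.7999e+02 -1.0000e-02  1.6128e+02] q [ 30.  15.  81.   0.  84. -41.] F [-0.9 -0.  -0.8] gap 72.3 t 7.23
```

Confirmed: the fingertips end at tool z ≈ -21 when open, so the real grasp point is about 30 mm behind the reported TCP. I'll apply a -30 mm offset everywhere. The scraper is at (525.9,368.3), yaw 161.

```bash
H="python3 -m handwheel"
$H '[[-0.0013,0.003,0.02,0,0,0.3,0.085],[0,0,0.035,0,0,0,0.085],[0,0,0.035,0,0,0,0.085],[0,0,0.025,0,0,0,0.085],[0,0,0.018,0,0,0,0.085],[0,0,0.01,0,0,0,0.085],[0,0,0.006,0,0,0,0.085],[0,0,0,0,0,0,0.085]]'
$H '[[0,0,0,0,0,0,0.03],[0,0,0,0,0,0,0.03],[0,0,0,0,0,0,0.03],[0,0,0,0,0,0,0.01],[0,0,0,0,0,0,0.01],[0,0,0,0,0,0,0.01],[0,0,0,0,0,0,0.01],[0,0,0,0,0,0,0.01]]' 70
python3 to.py 523 368 140 180 0 161
```

```text
time: 7.95
tool_pos: [524.8, 367.8, 30.0]
tcp_rot: [-179.9, -0.1, 161.0]
ft_force: [0.0, -0.4, 0.6]
finger_gap: 84.9
grip_force: 0.0
time: 8.62
tool_pos: [526.7, 368.4, 33.6]
tcp_rot: [180.0, 0.1, 161.0]
ft_force: [-2.4, -4.0, 7.1]
finger_gap: 25.2
grip_force: 68.9
d tool mm [   3.2   -1.6 -106.4] rotvec [ 0.02  0.07 -0.02] pos [526.7 368.4  33.6] rpy [1.7998e+02 7.0000e-02 1.6098e+02] q [ 30.  23.  87.  -0.  70. -41.] F [-2.4 -4.   7.1] gap 25.2 t 8.62
```

```bash
H="python3 -m handwheel"
$H '[[0,0,-0.01,0,0,0,0.01],[0,0,-0.03,0,0,0,0.01],[0,0,-0.04,0,0,0,0.01],[0,0,-0.03,0,0,0,0.01],[-0.0244,-0.0261,0,0,0,0,0.01],[-0.0244,-0.0261,0,0,0,0,0.01],[-0.0244,-0.0261,0,0,0,0,0.01],[-0.0244,-0.0261,0,0,0,0,0.01]]'
$H '[[-0.0244,-0.0261,0,0,0,0,0.01],[-0.0244,-0.0261,0,0,0,0,0.01],[-0.0244,-0.0261,0,0,0,0,0.01],[-0.0244,-0.0261,0,0,0,0,0.01],[-0.0244,-0.0261,0,0,0,0,0.01],[0,0,0,0,0,7.15,0.01],[0,0,0,0,0,7.15,0.01],[0,0,0,0,0,7.15,0.01]]'
$H '[[0,0,0,0,0,7.15,0.01],[0,0,0,0,0,7.15,0.01],[0,0,0,0,0,7.15,0.01],[0,0,0,0,0,7.15,0.01],[0,0,0,0,0,7.15,0.01],[0,0,0,0,0,7.15,0.01],[0,0,0,0,0,7.15,0.01],[0,0,0,0,0,7.15,0.01]]'
$H '[[0,0,0,0,0,0,0.01],[0,0,0,0,0,0,0.01]]' >/dev/null
cat > m2.py <<'E'
from h import *; from to import to
s=r.sense(); im,d=r.snapshot("wrist"); d=d.astype(float); np.savez("w6.npz",im=im,d=d,p=s["tool_pos"],e=s["tcp_rot"]); cv2.imwrite("pics/w6.png",im)
P=cloud("wrist",d,s); z=P[...,2]
th=np.radians(-7.7); ex=np.array([np.cos(th),np.sin(th)]); ey=np.array([-ex[1],ex[0]])
L=np.stack([(P[...,:2]-[602,86])@ex,(P[...,:2]-[602,86])@ey],-1)
m=(z>47)&(z<60)&(L[...,0]>80)&(L[...,0]<130)&(abs(L[...,1])<110); q=P[m][:,:2]; print("rail",len(q),cv2.minAreaRect(q.astype(np.float32)) if len(q) else "", np.median(z[m]))
lq=L[m]; fr=[]
for y in range(-90,95,10):
    k=lq[abs(lq[:,1]-y)<5]
    if len(k)>10: fr.append((y,np.percentile(k[:,0],2),np.percentile(k[:,0],98)))
print(np.round(fr,1))
m=(z>36)&(z<44)&(abs(L[...,0])<130)&(abs(L[...,1])<115); print("plate L range",np.percentile(L[m],[.2,99.8],axis=0),np.median(z[m]))
to([658,74.4,34+42],[180,0,82.3],s)
E
python3 m2.py
```

```text
time: 9.28
tool_pos: [584.6, 237.0, 143.0]
tcp_rot: [180.0, 0.0, 161.0]
ft_force: [0.5, -0.0, -2.2]
finger_gap: 25.3
grip_force: 68.3
time: 9.95
tool_pos: [657.2, 73.8, 142.4]
tcp_rot: [180.0, -0.0, 139.1]
ft_force: [-0.6, 0.4, -2.3]
finger_gap: 24.9
grip_force: 68.7
time: 10.62
tool_pos: [656.9, 75.0, 142.5]
tcp_rot: [-180.0, -0.0, 82.0]
ft_force: [-0.1, 0.3, -2.6]
finger_gap: 25.3
grip_force: 68.6
rail 6211 ((704.3673095703125, 85.14918518066406), (173.8067169189453, 15.74144172668457), 82.17362213134766) 51.00632720012702
[[-70.  105.8 108.8]
 [-60.   93.8 108.6]
 [-50.   93.8 108.5]
 [-40.   93.8 108.6]
 [-30.   93.8 108.3]
 [-20.   93.9 108.4]
 [-10.   93.9 108.4]
 [  0.   93.9 108.6]
 [ 10.   93.9 108.5]
 [ 20.   94.  108.5]
 [ 30.   94.  108.7]
 [ 40.   94.1 108.8]
 [ 50.   94.1 108.8]
 [ 60.   94.2 109. ]
 [ 70.   94.3 109. ]
 [ 80.   94.5 108.6]
 [ 90.   94.5 108.9]]
plate L range [[-109.78087474  -98.00141167]
 [  94.1430833    99.54351786]] 39.05581551617642
d tool mm [-0.4  1.  66.4] rotvec [ 0.   -0.01  0.26] pos [657.   75.  142.4] rpy [ 1.800e+02 -1.000e-02  8.256e+01] q [ 2. 19. 80.  0. 81. 10.] F [ 0.6 -0.4 -2. ] gap 25.0 t 10.78
```

View pics/w6.png

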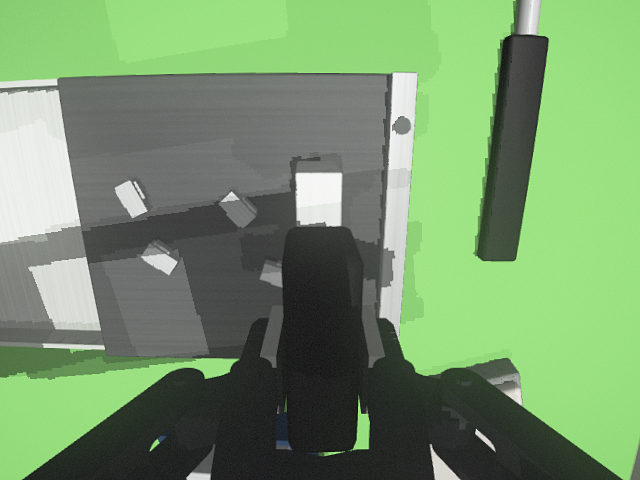

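The blade hangs square over the plate, at (318,200), between the chips (130,198), (238,208), (160,258), (272,272) and the rail. Refined plate centre is about (601.1,86.9), yaw -7.9°. Lowering.

```bash
H="python3 -m handwheel"
$H '[[0,0.007,0.005,0,0,0.4,0.01],[0,0,0.025,0,0,0,0.01],[0,0,0.02,0,0,0,0.01],[0,0,0.01,0,0,0,0.01],[0,0,0.004,0,0,0,0.01],[0,0,0.002,0,0,0,0.01],[0,0,0,0,0,0,0.01],[0,0,0,0,0,0,0.01]]'
$H '[[0,0,0.001,0,0,0,0.01],[0,0,0,0,0,0,0.01]]'
python3 to.py 660 74.4 74.6 180 0 82.1
```

```text
time: 11.5
tool_pos: [665.1, 74.0, 77.5]
tcp_rot: [179.9, -0.0, 82.0]
ft_force: [-0.0, -0.3, -1.5]
finger_gap: 25.1
grip_force: 68.5
time: 11.67
tool_pos: [664.8, 74.0, 76.3]
tcp_rot: [179.9, -0.0, 81.9]
ft_force: [0.2, -0.1, -3.4]
finger_gap: 24.9
grip_force: 68.5
d tool mm [-0.3 -4.8  1.7] rotvec [ 0.11 -0.02 -0.16] pos [664.8  74.   76.3] rpy [ 1.7989e+02 -2.0000e-02  8.1940e+01] q [ 2. 24. 81. -0. 75. 10.] F [ 0.2 -0.1 -3.4] gap 24.9 t 11.67
```

```bash
H="python3 -m handwheel"
$H '[[0,0,0.001,0,0,0,0.01],[0,-0.004,0,0,0,0,0.01],[0,-0.007,0,0,0,0,0.01],[0,-0.008,0,0,0,0,0.01],[0,-0.008,0,0,0,0,0.01],[0,-0.008,0,0,0,0,0.01],[0,-0.008,0,0,0,0,0.01],[0,-0.008,0,0,0,0,0.01]]'
$H '[[0,-0.008,0,0,0,0,0.01],[0,-0.008,0,0,0,0,0.01],[0,-0.008,0,0,0,0,0.01],[0,-0.008,0,0,0,0,0.01],[0,-0.008,0,0,0,0,0.01],[0,-0.008,0,0,0,0,0.01],[0,-0.008,0,0,0,0,0.01],[0,-0.008,0,0,0,0,0.01]]'
$H '[[0,-0.008,0,0,0,0,0.01],[0,-0.008,0,0,0,0,0.01],[0,-0.008,0,0,0,0,0.01],[0,-0.008,0,0,0,0,0.01],[0,-0.008,0,0,0,0,0.01],[0,-0.008,0,0,0,0,0.01],[0,-0.008,0,0,0,0,0.01],[0,-0.006,0,0,0,0,0.01]]'
$H '[[0,-0.004,0,0,0,0,0.01],[0,-0.002,0,0,0,0,0.01],[0,0,0,0,0,0,0.01],[0,0,-0.03,0,0,0,0.01],[0,0,-0.035,0,0,0,0.01],[0,0,0,0,0,0,0.01],[0,0,0,0,0,0,0.01]]'
python3 - <<'E'
from h import *; from to import to
im,d=r.snapshot("side"); im2,_=r.snapshot("scene")
cv2.imwrite("pics/s7.png",np.hstack([cv2.resize(im[220:310,235:395],(400,225)),cv2.resize(im2[160:300,300:425],(400,448))[:225]]))
s=r.sense(); im,d=r.snapshot("wrist"); cv2.imwrite("pics/w7.png",im)
P=cloud("wrist",d.astype(float),s);z=P[...,2]; L=(P[...,:2]-[601.1,86.9]); th=np.radians(-7.9);c,n=np.cos(th),np.sin(th); X=L@[c,n];Y=L@[-n,c]
m=((z>43)&(z<60)&(abs(X)<90)&(abs(Y)<98)); print("above plate",m.sum(),X[m].mean() if m.any() else"")
to([526.7,368.4,110],[180,0,161],s)
E
```

```text
time: 12.33
tool_pos: [612.5, 81.3, 74.2]
tcp_rot: [180.0, -0.0, 81.9]
ft_force: [0.2, 0.5, -2.1]
finger_gap: 24.9
grip_force: 68.6
time: 13.0
tool_pos: [549.5, 90.2, 74.2]
tcp_rot: [180.0, -0.0, 81.9]
ft_force: [0.6, 0.6, -2.1]
finger_gap: 25.4
grip_force: 68.4
time: 13.67
tool_pos: [487.6, 99.0, 73.9]
tcp_rot: [-180.0, 0.0, 81.9]
ft_force: [-1.0, 0.5, -2.2]
finger_gap: 25.0
grip_force: 68.5
time: 14.25
tool_pos: [485.4, 99.8, 142.0]
tcp_rot: [179.7, -0.1, 81.9]
ft_force: [-0.4, 0.4, -3.5]
finger_gap: 25.2
grip_force: 69.1
above plate 0 
d tool mm [272.3   5.7  28.6] rotvec [-2.000e-02 -1.000e-02 -7.908e+01] pos [482.8  99.6 138.6] rpy [-1.7998e+02  1.0000e-02  8.1920e+01] q [  6.  -6. 108.  -0.  79.  14.] F [ 0.  -0.1 -2.7] gap 25.2 t 14.35
```

View pics/w7.png

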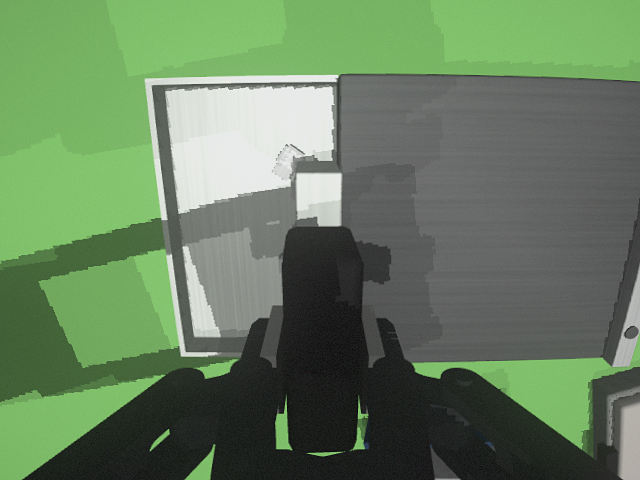

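The plate is bare and one chip is visible in the tray at (290,155). I'll verify all four from depth once clear. Returning the scraper to its place.

```bash
H="python3 -m handwheel"
$H '[[0.034,0.0007,0,0,0,0,0.01],[0.034,0.0007,0,0,0,0,0.01],[0.034,0.0007,0,0,0,0,0.01],[0.034,0.0007,0,0,0,0,0.01],[0.034,0.0007,0,0,0,0,0.01],[0.034,0.0007,0,0,0,0,0.01],[0.034,0.0007,0,0,0,0,0.01],[0.034,0.0007,0,0,0,0,0.01]]' >/dev/null
$H '[[0,0,0,0,0,-7.1,0.01],[0,0,0,0,0,-7.1,0.01],[0,0,0,0,0,-7.1,0.01],[0,0,0,0,0,-7.1,0.01],[0,0,0.01,0,0,-7.1,0.01],[0,0,0.01,0,0,-7.1,0.01],[0,0,0.015,0,0,-7.1,0.01],[0,0,0.015,0,0,-7.1,0.01]]' >/dev/null
$H '[[0,0,0.015,0,0,-7.1,0.01],[0,0,0.015,0,0,-7.1,0.01],[0,0,0.01,0,0,-7.1,0.01],[0,0,0,0,0,-1,0.01],[0,0,0,0,0,0,0.01],[0,0,0,0,0,0,0.01]]'
python3 to.py 526.7 368.4 33.6 180 0 161
```

```text
time: 16.23
tool_pos: [526.5, 368.1, 48.9]
tcp_rot: [-180.0, -0.0, 160.8]
ft_force: [0.1, -0.4, -1.2]
finger_gap: 25.0
grip_force: 69.0
d tool mm [-0.1  0.4 15.3] rotvec [-0.03 -0.02 -0.2 ] pos [526.5 368.1  48.9] rpy [-1.7997e+02 -2.0000e-02  1.6080e+02] q [ 30.  22.  87.   0.  71. -40.] F [ 0.1 -0.4 -1.2] gap 25.0 t 16.23
```

```bash
H="python3 -m handwheel"
$H '[[0,0,0.006,0,0,0,0.01],[0,0,0.004,0,0,0,0.01],[0,0,0.002,0,0,0,0.01],[0,0,0.0015,0,0,0,0.01],[0,0,0.001,0,0,0,0.01],[0,0,0,0,0,0,0.01]]'
python3 to.py 526.7 368.4 33.6 180 0 161
```

```text
time: 16.73
tool_pos: [526.4, 368.1, 34.4]
tcp_rot: [-180.0, -0.0, 161.0]
ft_force: [1.1, -0.6, -1.9]
finger_gap: 25.0
grip_force: 69.0
d tool mm [-0.1  0.4  0.8] rotvec [-0.01 -0.01  0.01] pos [526.4 368.1  34.4] rpy [-1.7999e+02 -1.0000e-02  1.6101e+02] q [ 30.  23.  87.  -0.  70. -41.] F [ 1.1 -0.6 -1.9] gap 25.0 t 16.73
```

```bash
H="python3 -m handwheel"
$H '[[0,0,0.001,0,0,0,0.01],[0,0,0,0,0,0,0.01]]'
$H '[[0,0,0,0,0,0,0.028],[0,0,0,0,0,0,0.04],[0,0,0,0,0,0,0.06],[0,0,0,0,0,0,0.085],[0,0,0,0,0,0,0.085],[0,0,0,0,0,0,0.085],[0,0,-0.01,0,0,0,0.085],[0,0,-0.03,0,0,0,0.085]]'
$H '[[0,0,-0.04,0,0,0,0.085],[0,0,-0.04,0,0,0,0.085],[0,0,-0.04,0,0,0,0.085],[0,0,-0.02,0,0,0,0.085],[0,0,0,0,0,0,0.085]]'
python3 - <<'E'
from h import *; from to import to
s=r.sense(); im,d=r.snapshot("wrist"); d=d.astype(float); P=cloud("wrist",d,s); z=P[...,2]
for a,b in((65,80),(25,80)):
    m=(z>a)&(z<b)&(abs(P[...,0]-526)<80)&(abs(P[...,1]-368)<50)&(np.indices(z.shape)[0]<330); q=P[m]; print(len(q),cv2.minAreaRect(q[:,:2].astype(np.float32)),np.median(q[:,2]))
# bin and blocks from scene/side clouds
for n,w in(("scene",(155,310,220,310)),("side",(283,338,160,230))):
    X=np.load(n+"0.npz"); P=cloud(n,X["d"].astype(float)); im=X["im"].astype(int); z=P[...,2]
    u0,u1,v0,v1=w; M=np.zeros(z.shape,bool); M[v0:v1,u0:u1]=1
    bl=M&(im[...,0]>im[...,1]+10)&(im[...,0]>im[...,2]+10)&(z>8)&(z<80); k,l,st,_=cv2.connectedComponentsWithStats(bl.astype(np.uint8)); i=1+np.argmax(st[1:,4]); print(n,"bin",cv2.minAreaRect(P[l==i][:,:2].astype(np.float32)))
    g=M&(im.min(2)>90)&(im.max(2)-im.min(2)<25)&(z>30)&(z<95); k,l,st,_=cv2.connectedComponentsWithStats(g.astype(np.uint8))
    for i in range(1,k):
        if st[i,4]>60: print(" block",st[i,4],P[l==i].mean(0).round(1),cv2.minAreaRect(P[l==i][:,:2].astype(np.float32)))
    
to([600,-200,200],[180,0,0],s)
E
```

```text
time: 16.9
tool_pos: [526.7, 368.3, 33.7]
tcp_rot: [180.0, 0.0, 161.0]
ft_force: [-0.5, 0.9, -2.4]
finger_gap: 25.2
grip_force: 68.9
time: 17.57
tool_pos: [523.1, 366.1, 68.9]
tcp_rot: [-179.6, -0.4, 161.0]
ft_force: [-0.4, -0.2, -0.4]
finger_gap: 85.4
grip_force: 0.0
time: 17.98
tool_pos: [529.6, 370.0, 222.8]
tcp_rot: [179.5, 0.5, 161.0]
ft_force: [1.1, 0.1, 0.7]
finger_gap: 85.2
grip_force: 0.0
3262 ((525.5217895507812, 366.4030456542969), (26.04979133605957, 79.76929473876953), 70.92410278320312) 72.93531439764222
4084 ((525.565185546875, 366.3880615234375), (26.04979133605957, 120.2672348022461), 70.92410278320312) 72.6364186604459
scene bin ((578.504150390625, -226.50592041015625), (131.7300262451172, 289.4341125488281), 6.463705062866211)
 block 492 [ 569.1 -128.1   53.7] ((561.2528076171875, -128.179931640625), (93.75537872314453, 34.45847702026367), 7.149252891540527)
 block 335 [ 595.4 -227.1   55.6] ((582.5022583007812, -228.30738830566406), (75.97213745117188, 33.70882034301758), 6.273618698120117)
 block 503 [ 589.8 -319.1   48.9] ((583.6739501953125, -320.00396728515625
[... 188 characters left out ...]
37725830078)
side bin ((573.339599609375, -221.91355895996094), (124.09658813476562, 303.7241516113281), 6.644100666046143)
 block 180 [ 583.2 -324.5   49.9] ((582.638916015625, -331.1901550292969), (88.13568878173828, 78.82869720458984), 4.695189476013184)
 block 164 [ 580.1 -227.7   50.4] ((577.3977661132812, -240.03851318359375), (71.54808044433594, 71.1377944946289), 89.59375)
 block 240 [ 560.2 -126.1   53.6] ((560.6851196289062, -141.34535217285156), (89.55839538574219, 72.86721801757812), 3.526110887527466)
d tool mm [-251.6 -516.4   20. ] rotvec [  0.79  -0.66 161.03] pos [529.6 370.  222.8] rpy [179.45   0.47 161.03] q [ 30.  14.  78.   0.  88. -41.] F [1.1 0.1 0.7] gap 85.2 t 17.98
```

The scraper is standing upright at its place, top at 73 mm. Heading to the bin.

```bash
H="python3 -m handwheel"
$H '[[-0.0141,-0.0357,0,0,0,0,0.085],[-0.0141,-0.0357,0,0,0,0,0.085],[-0.0141,-0.0357,0,0,0,0,0.085],[-0.0141,-0.0357,0,0,0,0,0.085],[-0.0141,-0.0357,0,0,0,0,0.085],[-0.0141,-0.0357,0,0,0,0,0.085],[-0.0141,-0.0357,0,0,0,0,0.085],[-0.0141,-0.0357,0,0,0,0,0.085]]' >/dev/null
$H '[[-0.0141,-0.0357,0,0,0,0,0.085],[-0.0141,-0.0357,0,0,0,0,0.085],[-0.0141,-0.0357,0,0,0,0,0.085],[-0.0141,-0.0357,0,0,0,0,0.085],[-0.0141,-0.0357,0,0,0,0,0.085],[-0.0141,-0.0357,0,0,0,0,0.085],[-0.0141,-0.0357,0,0,0,0,0.085],[-0.0141,-0.0357,0,0,0,0,0.085]]' >/dev/null
$H '[[-0.0141,-0.0357,0,0,0,0,0.085],[-0.0141,-0.0357,0,0,0,0,0.085],[0,0,0,0,0,7,0.085],[0,0,0,0,0,7,0.085],[0,0,0,0,0,7,0.085],[0,0,0,0,0,7,0.085],[0,0,0,0,0,7,0.085],[0,0,0,0,0,7,0.085]]'
$H '[[0,0,0,0,0,7,0.085],[0,0,0,0,0,7,0.085],[0,0,0,0,0,7,0.085],[0,0,0,0,0,7,0.085],[0,0,0,0,0,7,0.085],[0,0,0,0,0,7,0.085],[0,0,0,0,0,7,0.085],[0,0,0,0,0,7,0.085]]' >/dev/null
$H '[[0,0,0,0,0,7,0.085],[0,0,0,0,0,7,0.085],[0,0,0,0,0,7,0.085],[0,0,0,0,0,7,0.085],[0,0,0,0,0,7,0.085],[0,0,0,0,0,7,0.085],[0,0,0,0,0,7,0.085],[0,0,0,0,0,7,0.085]]' >/dev/null
$H '[[0,0,0,0,0,0,0.085],[0,0,0,0,0,0,0.085]]'
cat > m3.py <<'E'
from h import *; from to import to
s=r.sense(); im,d=r.snapshot("wrist"); d=d.astype(float); np.savez("w8.npz",im=im,d=d,p=s["tool_pos"],e=s["tcp_rot"]); cv2.imwrite("pics/w8.png",im)
P=cloud("wrist",d,s); z=P[...,2]; i=im.astype(int); X,Y=P[...,0],P[...,1]
g=(im.min(2)>60)&(im.max(2)-im.min(2)<22)&(z>25)&(abs(X-582)<75)&(abs(Y+320)<55)&(np.indices(z.shape)[0]<400)
k,l,st,_=cv2.connectedComponentsWithStats(g.astype(np.uint8)); b=1+np.argmax(st[1:,4]); q=P[l==b]; print("px",st[b])
c,sz,a=cv2.minAreaRect(q[:,:2].astype(np.float32)); print("rect",c,sz,a,q.mean(0))
for yaw in(6.5,):
    pass
yaw=np.radians(a if sz[0]>sz[1] else a-90); ex=np.array([np.cos(yaw),np.sin(yaw)]); L=(q[:,:2]-c)@np.c_[ex,[-ex[1],ex[0]]]
# height profile across and along
for y in range(-16,18,4):
    m=abs(L[:,1]-y)<2; print("y",y,m.sum(), np.round(np.polyfit(L[m,0],q[m,2],1),3) if m.sum()>20 else "")
print("x-range",np.percentile(L[:,0],[1,99]),"y-range",np.percentile(L[:,1],[1,99]),"yaw",np.degrees(yaw))
bl=(i[...,0]>i[...,1]+8)&(i[...,0]>i[...,2]+8)&(z>5); B=P[bl]; print("bin",cv2.minAreaRect(B[:,:2].astype(np.float32)))
Lb=(B[:,:2]-c)@np.c_[ex,[-ex[1],ex[0]]]; near=abs(Lb[:,0])<25
h,e=np.histogram(Lb[near,1],bins=range(-80,82,4)); zz=[np.round(np.percentile(B[near][(Lb[near,1]>=e[j])&(Lb[near,1]<e[j+1]),2],90),0) if h[j]>5 else None for j in range(len(h))]; print(list(zip(e,zz)))
s["tcp_rot"]=s["tcp_rot"]; to([582,-320,200],[180,0,7],s)
E
python3 m3.py
```

```text
time: 20.03
tool_pos: [556.8, -321.6, 211.7]
tcp_rot: [-179.9, -0.2, 118.7]
ft_force: [0.1, -0.1, -0.3]
finger_gap: 85.0
grip_force: 0.0
time: 21.53
tool_pos: [557.1, -321.6, 212.3]
tcp_rot: [-179.9, 0.1, 7.3]
ft_force: [0.5, 0.4, -0.3]
finger_gap: 85.2
grip_force: 0.0
px [ 299  119   48  121 5075]
rect (581.6704711914062, -318.8631591796875) (96.190185546875, 38.79557800292969) 8.825246810913086 [ 586.48210873 -318.29115976   49.72714072]
y -16 446 [ 0.145 54.425]
y -12 630 [ 0.173 52.87 ]
y -8 595 [ 0.189 48.841]
y -4 579 [ 0.21  44.733]
y 0 549 [ 0.219 42.085]
y 4 586 [ 0.209 45.289]
y 8 596 [ 0.192 49.093]
y 12 625 [ 0.171 52.813]
y 16 403 [ 0.149 53.959]
x-range [-45.51764573  47.23989337] y-range [-16.82150115  16.62100475] yaw 8.825246810913088
bin ((572.7465209960938, -225.95895385742188), (131.7882843017578, 295.9728088378906), 6.506796836853027)
[(np.int64(-80), None), (np.int64(-76), None), (np.int64(-72), None), (np.int64(-68), None), (np.int64(-64), None), (np.int64(-60), None), (np.int64(-56), np.float64(53.0)), (np.int64(-52), np.float64(51.0)), (np.int64(-48), np.floa
[... 456 characters left out ...]
4(26.0)), (np.int64(20), np.float64(26.0)), (np.int64(24), np.float64(26.0)), (np.int64(28), np.float64(25.0)), (np.int64(32), np.float64(26.0)), (np.int64(36), np.float64(26.0)), (np.int64(40), np.float64(47.0)), (np.int64(44), np.float64(47.0)), (np.int64(48), np.float64(26.0)), (np.int64(52), np.float64(26.0)), (np.int64(56), np.float64(26.0)), (np.int64(60), np.float64(25.0)), (np.int64(64), np.float64(25.0)), (np.int64(68), np.float64(25.0)), (np.int64(72), np.float64(20.0)), (np.int64(76), None)]
d tool mm [24.9  1.6 12.2] rotvec [-0.08  0.09  0.25] pos [ 557.1 -321.6  212.3] rpy [-1.7992e+02  9.0000e-02  7.2500e+00] q [-35.  14.  78.   0.  88.  48.] F [ 0.5  0.4 -0.3] gap 85.2 t 21.53
```

The height profile across confirms the V-groove. Fitting it in the slope frame for the exact grasp.

```bash
cat > m4.py <<'E'
from h import *; from scipy.optimize import least_squares
W=np.load("w8.npz"); im,d=W["im"],W["d"]; T=dict(tool_pos=W["p"],tcp_rot=W["e"]); P=cloud("wrist",d,T); z=P[...,2]
X,Y=P[...,0],P[...,1]; g=(im.min(2)>60)&(im.max(2)-im.min(2)<22)&(z>25)&(abs(X-582)<75)&(abs(Y+320)<55)&(np.indices(z.shape)[0]<400)
q=P[g]; o=np.array([581.7,-318.9,42.])
def loc(yaw): return R.from_euler('xyz',[0,-15,yaw],degrees=True).inv().apply(q-o)
def res(p):
    l=loc(p[0]); y=l[:,1]-p[1]; m=(abs(l[:,0])<38); w=p[2]+np.minimum(np.abs(y),14)*1.0
    rr=l[:,2]-w+p[3]*l[:,0]; return np.where(m&(abs(y)<15.5),rr,0)
f=least_squares(res,[7,0,0,0],loss="soft_l1"); p=f.x; print("yaw,y0,groove w,slope err",p.round(3))
l=loc(p[0]); top=l[(l[:,2]>p[2]+11)&(l[:,2]<p[2]+17)]; print("top u",np.percentile(top[:,0],[.5,99.5]),"v",np.percentile(top[:,1],[.5,99.5]),"w",np.median(top[:,2]))
u0=np.percentile(top[:,0],[.5,99.5]).mean()
Rb=R.from_euler('xyz',[0,-15,p[0]],degrees=True)
org=o+Rb.apply([u0,p[1],p[2]+14-34]); print("underside centre",org.round(1))
# floor z near block
fl=(im[...,0].astype(int)>im[...,1].astype(int)+8)&(abs(X-582)<30); F=P[fl]; Lf=Rb.inv().apply(F-org); m=(abs(abs(Lf[:,1])-26)<6); print("floor w (should be 0)",np.percentile(Lf[m,2],[5,50,95]))
c=org+Rb.apply([0,0,20]); print("grasp point (20 up)",c.round(1))
tool=Rb*R.from_euler('x',180,degrees=True); print("tool rpy",tool.as_euler('xyz',degrees=True).round(2),"tool z",tool.apply([0,0,1]).round(3))
for up in(17,100):
    # reported TCP = real grasp + 30 along tool z ; 'up' = height of real grasp point above block underside
    print(up,(org+Rb.apply([0,0,up-30])).round(1))
E
python3 m4.py
```

```text
yaw,y0,groove w,slope err [ 8.504 -0.173 -0.323  0.   ]
top u [-45.39565762  44.3148814 ] v [-16.94973994  16.6561197 ] w 13.016259076601377
underside centre [ 586.4 -318.4   22.2]
floor w (should be 0) [-1.42340927 -0.1899793   1.01840731]
grasp point (20 up) [ 581.3 -319.1   41.5]
tool rpy [180.  -15.    8.5] tool z [ 0.256  0.038 -0.966]
17 [ 589.7 -317.9    9.7]
100 [ 568.5 -321.    89.8]
```

```bash
python3 to.py 560.8 -322.2 118.8 180 -15 8.5
```

```text
d tool mm [ 3.6  1.  93.8] rotvec [ 0.09 15.07 -1.22] pos [ 557.2 -321.7  212.6] rpy [-1.7994e+02  7.0000e-02  7.2900e+00] q [-35.  14.  78.   0.  88.  48.] F [-0.3  1.1 -0.5] gap 84.6 t 21.58
```

```bash
H="python3 -m handwheel"
$H '[[0.002,0.001,0.03,0,0,-1.2,0.044],[0.0016,0,0.034,0,0,0,0.044],[0,0,0.03,0,0,0,0.044],[0,0,0,0,5,0,0.044],[0,0,0,0,5,0,0.044],[0,0,0,0,5,0,0.044],[0,0,0,0,0,0,0.044],[0,0,0,0,0,0,0.044]]'
python3 to.py 588.4 -318.1 14.5 180 -15 8.5
```

```text
time: 22.25
tool_pos: [559.7, -322.6, 118.8]
tcp_rot: [-180.0, -14.8, 8.2]
ft_force: [0.1, -0.5, 0.2]
finger_gap: 43.9
grip_force: 0.0
d tool mm [  1.4  -0.2 108.2] rotvec [ 0.02  0.16 -0.25] pos [ 559.7 -322.6  118.8] rpy [-179.95  -14.84    8.24] q [-41.   8.  97.  12.  66.  37.] F [ 0.1 -0.5  0.2] gap 43.9 t 22.25
```

```bash
H="python3 -m handwheel"
$H '[[0.0014,0,0.02,0,0,0,0.044],[0,0,0.025,0,0,-0.2,0.044],[0,0,0.015,0,0,0,0.044],[0,0,0,0,0,0,0.044]]'
cat > tip.py <<'E'
from h import *; from to import to
s=r.sense(); im,d=r.snapshot("wrist"); d=d.astype(float); P=cloud("wrist",d,s)
A=R.from_euler('xyz',s["tcp_rot"],degrees=True); t=A.inv().apply((P-s["tool_pos"]).reshape(-1,3)).reshape(P.shape)
f=(t[...,2]<20)&(abs(t[...,1])>18)&(abs(t[...,1])<40)&(abs(t[...,0])<14); q=t[f]
for lo in range(-40,16,4):
    k=q[(q[:,2]>=lo)&(q[:,2]<lo+4)]; print(lo,len(k), np.round(np.r_[k.min(0),k.max(0)],0) if len(k) else "")
to([588.4,-318.1,14.5],[180,-15,8.5],s)
E
python3 tip.py
```

```text
time: 22.58
tool_pos: [577.5, -318.3, 58.6]
tcp_rot: [-179.9, -14.7, 8.6]
ft_force: [-0.1, 1.2, -1.1]
finger_gap: 44.3
grip_force: 0.0
-40 695 [-12. -36. -40.  11.  35. -36.]
-36 638 [-12. -36. -36.  11.  35. -32.]
-32 623 [-12. -36. -32.  11.  35. -28.]
-28 555 [-12. -36. -28.  11.  36. -24.]
-24 452 [-13. -35. -24.  11.  34. -20.]
-20 242 [-12. -29. -20.  10.  28. -16.]
-16 51 [-11. -22. -16.   8.  22. -14.]
-12 0 
-8 0 
-4 0 
0 9 [-4. 18.  3. 12. 18.  4.]
4 7 [-4. 18.  4. 13. 18.  5.]
8 0 
12 0 
d tool mm [-0.8  1.6 45.4] rotvec [-0.15  0.3   0.06] pos [ 577.5 -318.3   58.6] rpy [-179.87  -14.7     8.57] q [-40.  14.  97.  13.  60.  36.] F [-0.1  1.2 -1.1] gap 44.3 t 22.58
```

```bash
H="python3 -m handwheel"
$H '[[-0.0008,0.001,0.012,0,0.3,0,0.044],[0,0,0.014,0,0,0,0.044],[0,0,0.01,0,0,0,0.044],[0,0,0.006,0,0,0,0.044],[0,0,0.002,0,0,0,0.044],[0,0,0,0,0,0,0.044],[0,0,0,0,0,0,0.044]]'
python3 to.py 588.4 -318.1 14.5 180 -15 8.5
```

```text
time: 23.22
tool_pos: [589.0, -319.7, 19.5]
tcp_rot: [179.9, -15.3, 8.4]
ft_force: [0.6, 0.1, 0.7]
finger_gap: 44.1
grip_force: 0.0
d tool mm [-1.6 -1.6  4.7] rotvec [ 0.07 -0.3  -0.06] pos [ 589.  -319.7   19.5] rpy [179.94 -15.3    8.44] q [-39.  18.  97.  14.  56.  36.] F [0.6 0.1 0.7] gap 44.1 t 23.22
```

```bash
H="python3 -m handwheel"
$H '[[-0.001,-0.001,0.003,0,0,0,0.044],[0,0,0,0,0,0,0.044],[0,0,0,0,0,0,0.04],[0,0,0,0,0,0,0.036],[0,0,0,0,0,0,0.03],[0,0,0,0,0,0,0.02],[0,0,0,0,0,0,0.02],[0,0,0,0,0,0,0.02]]' 90
$H '[[0,0,0,0,0,0,0.02],[0,0,0,0,0,0,0.02]]'
python3 to.py 588.4 -318.1 14.5 180 -15 8.5
```

```text
time: 23.88
tool_pos: [588.6, -318.7, 16.9]
tcp_rot: [179.9, -15.3, 8.5]
ft_force: [-4.7, 1.8, 5.9]
finger_gap: 32.4
grip_force: 90.9
time: 24.05
tool_pos: [588.6, -318.7, 16.9]
tcp_rot: [179.9, -15.3, 8.4]
ft_force: [-3.1, 2.0, 5.2]
finger_gap: 32.4
grip_force: 90.9
d tool mm [-0.8 -0.7  2.3] rotvec [ 0.08 -0.31 -0.05] pos [ 588.6 -318.7   16.9] rpy [179.93 -15.31   8.45] q [-39.  18.  97.  14.  55.  36.] F [-3.1  2.   5.2] gap 32.4 t 24.05
```

```bash
H="python3 -m handwheel"
$H '[[0.0013,0,-0.0048,0,0,0,0.02],[0.0026,0,-0.0097,0,0,0,0.02],[0.0052,0,-0.0193,0,0,0,0.02],[0.0078,0,-0.029,0,0,0,0.02],[0.0078,0,-0.029,0,0,0,0.02],[0.0078,0,-0.029,0,0,0,0.02],[0.0052,0,-0.0193,0,0,0,0.02],[0,0,0,0,0,0,0.02]]'
$H '[[0,0,0,0,-5,0,0.02],[0,0,0,0,-5,0,0.02],[0,0,0,0,-4.9,0,0.02],[0,0,0,0,0,5.5,0.02],[0,0,0,0,0,5.5,0.02],[0,0,0,0,0,5.4,0.02],[0,0,0,0,0,0,0.02],[0,0,0,0,0,0,0.02]]'
python3 to.py 640 80 110 180 0 -7.9
```

```text
time: 24.72
tool_pos: [590.6, -320.6, 168.6]
tcp_rot: [179.5, -15.7, 8.5]
ft_force: [1.3, -1.3, -4.3]
finger_gap: 32.6
grip_force: 90.6
time: 25.38
tool_pos: [587.2, -318.0, 159.2]
tcp_rot: [-179.9, -0.3, -7.8]
ft_force: [-0.1, 1.0, -5.6]
finger_gap: 32.6
grip_force: 90.6
d tool mm [  -2.  -401.4   50.2] rotvec [-0.14 -0.26  0.1 ] pos [ 587.2 -318.   159.2] rpy [-179.86   -0.26   -7.8 ] q [-33.  19.  78.   0.  83.  65.] F [-0.1  1.  -5.6] gap 32.6 t 25.38
```

```bash
H="python3 -m handwheel"
$H '[[0,-0.02,0,0,0,0,0.02],[0,-0.035,0,0,0,0,0.02],[0,-0.037,0,0,0,0,0.02],[0,-0.037,0,0,0,0,0.02],[0,-0.037,0,0,0,0,0.02],[0,-0.037,0,0,0,0,0.02],[0,-0.037,0,0,0,0,0.02],[0,-0.037,0,0,0,0,0.02]]' >/dev/null
$H '[[0,-0.037,0,0,0,0,0.02],[0,-0.037,0,0,0,0,0.02],[0,-0.03,0.01,0,0,0,0.02],[-0.002,-0.02,0.02,0,0,0,0.02],[0,0,0.02,0,0,0,0.02],[0,0,0,0,0,0,0.02],[0,0,0,0,0,0,0.02],[0,0,0,0,0,0,0.02]]'
cat > m5.py <<'E'
from h import *; from to import to
import sys
s=r.sense(); im,d=r.snapshot("wrist"); d=d.astype(float); n=sys.argv[1]; np.savez(n+".npz",im=im,d=d,p=s["tool_pos"],e=s["tcp_rot"]); cv2.imwrite(f"pics/{n}.png",im)
P=cloud("wrist",d,s); z=P[...,2]
th=np.radians(-7.9); c,sn=np.cos(th),np.sin(th); D=P[...,:2]-[601.1,86.9]; X=D@[c,sn]; Y=D@[-sn,c]
m=(z>48)&(z<55)&(X>85)&(X<120)&(abs(Y)<100); fr=[]
for y in range(-80,85,8):
    k=X[m&(abs(Y-y)<4)]
    if len(k)>10: fr.append((y,np.percentile(k,2)))
fr=np.array(fr); k=abs(fr[:,1]-np.median(fr[:,1]))<2; print("rail: slope deg, face x at 0",np.degrees(np.arctan(np.polyfit(*fr[k].T,1)[0])).round(2),np.polyval(np.polyfit(*fr[k].T,1),0).round(1))
zt=s["tool_pos"][2]+5.7
b=(z>zt+28)&(z<zt+40)&(X>20)&(X<130)&(abs(Y)<25)&(np.indices(z.shape)[0]<300); fe=[]
for y in range(-30,31,2):
    k=X[b&(abs(Y-y)<1)]
    if len(k)>4: fe.append((y,np.percentile(k,98)))
fe=np.array(fe); print("far end",fe.round(1).tolist(), "top z",np.percentile(z[b],[50,95]).round(1), "expected",zt+34)
print("end slope deg",np.degrees(np.arctan(np.polyfit(*fe.T,1)[0])).round(2))
to([645,80.8,35],[180,0,-7.9],s)
E
python3 m5.py w9
```

```text
time: 26.72
tool_pos: [642.2, 78.0, 112.4]
tcp_rot: [-179.9, -0.4, -7.9]
ft_force: [1.0, 0.5, -5.8]
finger_gap: 32.3
grip_force: 91.0
rail: slope deg, face x at 0 0.06 95.6
far end [[-20.0, 86.0], [-18.0, 86.1], [-16.0, 85.9], [-14.0, 85.9], [-12.0, 85.9], [-10.0, 84.6], [4.0, 85.9], [6.0, 86.0], [8.0, 86.1], [10.0, 86.1], [12.0, 86.1], [14.0, 86.0]] top z [150.2 152.3] expected 152.1372008919323
end slope deg 0.5
d tool mm [ 1.8 -3.1 77.5] rotvec [-0.05 -0.42 -0.05] pos [642.2  78.  112.4] rpy [-179.95   -0.42   -7.95] q [  2.  18.  84.  -0.  77. 100.] F [ 1.   0.5 -5.8] gap 32.3 t 26.72
```

```bash
H="python3 -m handwheel"
$H '[[0,0,0.015,0,0,0,0.02],[0,0,0.025,0,0,0,0.02],[0,0,0.018,0,0,0,0.02],[0,0,0.01,0,0,0,0.02],[0,0,0.005,0,0,0,0.02],[0,0,0.002,0,0,0,0.02],[0,0,0,0,0,0,0.02],[0,0,0,0,0,0,0.02]]'
python3 to.py 650 80 34.3 180 0 -7.9
$H '[[0,0,0.001,0,0,0,0.02],[0,0,0,0,0,0,0.02]]'
python3 to.py 650 80 34.3 180 0 -7.9
```

```text
time: 27.43
tool_pos: [643.8, 78.7, 38.4]
tcp_rot: [-179.9, -0.5, -8.0]
ft_force: [-0.4, 0.3, -6.1]
finger_gap: 32.7
grip_force: 91.2
d tool mm [ 6.  -2.1  4.2] rotvec [-0.09 -0.54 -0.08] pos [643.8  78.7  38.4] rpy [-179.91   -0.54   -7.98] q [  2.  23.  87.  -0.  70. 100.] F [-0.4  0.3 -6.1] gap 32.7 t 27.43
time: 27.6
tool_pos: [643.3, 78.9, 36.8]
tcp_rot: [-179.9, -0.5, -8.0]
ft_force: [0.7, 0.3, -6.0]
finger_gap: 32.7
grip_force: 91.2
d tool mm [ 6.4 -2.   2.6] rotvec [-0.08 -0.5  -0.07] pos [643.3  78.9  36.8] rpy [-179.92   -0.5    -7.97] q [  2.  23.  87.  -0.  70. 100.] F [ 0.7  0.3 -6. ] gap 32.7 t 27.6
```

```bash
H="python3 -m handwheel"
$H '[[0.002,0,0.001,0,-0.2,0,0.02],[0.003,0,0,0,0,0,0.02],[0.0015,0,0,0,0,0,0.02],[0,0,0,0,0,0,0.02],[0,0,0,0,0,0,0.02]]'
for i in 1; do $H '[[0.001,0,0,0,0,0,0.02],[0,0,0,0,0,0,0.02]]'; done
python3 m5.py w10
```

```text
time: 28.02
tool_pos: [649.1, 77.9, 34.7]
tcp_rot: [-179.9, -0.2, -8.0]
ft_force: [0.2, -0.2, -5.2]
finger_gap: 32.0
grip_force: 91.2
time: 28.18
tool_pos: [650.0, 77.8, 34.7]
tcp_rot: [-179.9, -0.2, -8.0]
ft_force: [-0.9, 0.3, -5.2]
finger_gap: 32.3
grip_force: 91.2
rail: slope deg, face x at 0 -0.11 95.7
far end [[-20.0, 93.8], [-18.0, 94.0], [-16.0, 93.8], [-14.0, 93.8], [-12.0, 93.7], [-10.0, 91.7], [6.0, 93.7], [8.0, 93.9], [10.0, 93.9], [12.0, 94.0], [14.0, 94.0]] top z [72.4 74.4] expected 74.3920708756269
end slope deg 0.58
d tool mm [-5.4 -2.3 -0.3] rotvec [-0.06 -0.2  -0.08] pos [650.   77.8  34.7] rpy [-179.94   -0.2    -7.98] q [  2.  24.  85.   0.  70. 100.] F [-0.9  0.3 -5.2] gap 32.3 t 28.18
```

```bash
H="python3 -m handwheel"
$H '[[0.001,0,0,0,0,0,0.02],[0,0,0,0,0,0,0.02]]'
$H '[[0.0005,0,0,0,0,0,0.02],[0,0,0,0,0,0,0.02]]'
$H '[[0.0005,0,0,0,0,0,0.02],[0,0,0,0,0,0,0.02]]'
python3 to.py 650 80 34.3 180 0 -7.9
```

```text
time: 28.4
tool_pos: [651.1, 77.6, 34.8]
tcp_rot: [-179.9, -0.2, -8.0]
ft_force: [0.4, 0.0, -5.8]
finger_gap: 32.7
grip_force: 91.2
time: 28.57
tool_pos: [651.3, 77.6, 34.7]
tcp_rot: [-179.9, -0.2, -8.0]
ft_force: [-1.2, -0.4, -5.7]
finger_gap: 32.9
grip_force: 91.3
time: 28.73
tool_pos: [651.4, 77.6, 34.6]
tcp_rot: [-179.9, -0.1, -8.0]
ft_force: [-5.4, -0.3, -3.9]
finger_gap: 32.8
grip_force: 91.6
d tool mm [-1.7 -2.2  0.3] rotvec [-0.06 -0.13 -0.07] pos [651.4  77.6  34.6] rpy [-1.7994e+02 -1.3000e-01 -7.9700e+00] q [  2.  24.  85.   0.  70. 100.] F [-5.4 -0.3 -3.9] gap 32.8 t 28.73
```

```bash
H="python3 -m handwheel"
$H '[[0.0005,0,0.0003,0,0,0,0.02],[0,0,0,0,0,0,0.02]]'
$H '[[0,0,0.0004,0,0,0,0.02],[0,0,0,0,0,0,0.02]]'
$H '[[0,0,0.0004,0,0,0,0.02],[0,0,0,0,0,0,0.02]]'
python3 m5.py w11
```

```text
time: 28.9
tool_pos: [651.4, 77.6, 34.2]
tcp_rot: [-180.0, -0.1, -8.0]
ft_force: [-7.4, 0.2, -1.2]
finger_gap: 32.6
grip_force: 91.9
time: 29.07
tool_pos: [651.4, 77.6, 34.1]
tcp_rot: [-180.0, -0.1, -8.0]
ft_force: [-8.9, 0.5, -1.7]
finger_gap: 32.5
grip_force: 92.2
time: 29.23
tool_pos: [651.3, 77.6, 34.0]
tcp_rot: [-180.0, -0.1, -8.0]
ft_force: [-10.0, 1.1, 1.7]
finger_gap: 32.9
grip_force: 92.5
rail: slope deg, face x at 0 -0.11 95.5
far end [[-20.0, 95.4], [-18.0, 95.3], [-16.0, 95.2], [-14.0, 95.2], [-12.0, 94.9], [-10.0, 93.3], [6.0, 95.1], [8.0, 95.2], [10.0, 95.3], [12.0, 95.4], [14.0, 95.3]] top z [71.6 73.7] expected 73.6807337741894
end slope deg 0.48
d tool mm [-6.7 -2.3 -1. ] rotvec [-0.05 -0.07 -0.06] pos [651.3  77.6  34. ] rpy [-1.7995e+02 -7.0000e-02 -7.9600e+00] q [  2.  24.  85.   0.  70. 100.] F [-10.    1.1   1.7] gap 32.9 t 29.23
```

```bash
H="python3 -m handwheel"
$H '[[0,0,0.0005,0,0,0,0.02],[0,0,0,0,0,0,0.02]]' 40
$H '[[0,0,0,0,0,0,0.02],[0,0,0,0,0,0,0.034],[0,0,0,0,0,0,0.037],[0,0,0,0,0,0,0.042],[0,0,0,0,0,0,0.05],[0,0,0,0,0,0,0.06],[0,0,-0.005,0,0,0,0.06],[0,0,-0.02,0,0,0,0.06]]'
$H '[[0,0,-0.035,0,0,0,0.085],[0,0,-0.035,0,0,0,0.085],[0,0,-0.035,0,0,0,0.085],[-0.03,0,-0.03,0,0,0,0.085],[-0.03,0,-0.03,0,0,0,0.085],[0,0,0,0,0,0,0.085],[0,0,0,0,0,0,0.085]]'
cat > m6.py <<'E'
from h import *
s=r.sense(); im,d=r.snapshot("wrist"); d=d.astype(float); cv2.imwrite("pics/w12.png",im); P=cloud("wrist",d,s); z=P[...,2]
th=np.radians(-7.9); c,sn=np.cos(th),np.sin(th); D=P[...,:2]-[601.1,86.9]; X=D@[c,sn]; Y=D@[-sn,c]
b=(z>62)&(z<80)&(X>-20)&(X<110)&(abs(Y)<50)&(np.indices(z.shape)[0]<400); q=np.c_[X,Y][b]
(cc,sz,a)=cv2.minAreaRect(q.astype(np.float32)); print("block top in plate frame",cc,sz,a,"z",np.percentile(z[b],[5,50,95]).round(1))
m=(z>48)&(z<55)&(X>85)&(X<120)&(abs(Y)<100)&(abs(Y)>25); print("rail face",np.percentile(X[m],2))
import itertools
for n in("scene","side"):
    im2,d2=r.snapshot(n); cv2.imwrite(f"pics/f_{n}.png",im2); P=cloud(n,d2.astype(float)); z=P[...,2]; D=P[...,:2]-[601.1,86.9]; X=D@[c,sn]; Y=D@[-sn,c]
    t=(X<-116)&(X>-222)&(abs(Y)<92)&(z>11.5)&(z<40); k,l,st,ce=cv2.connectedComponentsWithStats(t.astype(np.uint8))
    print(n,"tray lumps",[(st[i,4],X[l==i].mean().round(),Y[l==i].mean().round(),z[l==i].max().round()) for i in range(1,k) if st[i,4]>8])
a=cv2.imread("pics/f_scene.png")[160:300,300:420]; b2=cv2.imread("pics/f_side.png")[220:310,235:395]
cv2.imwrite("pics/final.png",np.vstack([np.hstack([cv2.resize(a,(300,350)),cv2.resize(b2,(480,350))]),np.hstack([cv2.resize(im,(330,248)),cv2.resize(cv2.imread("pics/f_side.png"),(330,248)),np.zeros((248,120,3),np.uint8)])]))
print(s["time"],s["tool_pos"],s["ft_force"])
E
python3 m6.py
```

```text
time: 29.45
tool_pos: [651.3, 77.6, 33.9]
tcp_rot: [-180.0, -0.1, -8.0]
ft_force: [-11.9, -0.5, 4.8]
finger_gap: 32.8
grip_force: 92.9
time: 30.12
tool_pos: [649.7, 77.3, 54.8]
tcp_rot: [-180.0, 0.1, -8.0]
ft_force: [-0.6, 0.6, -0.8]
finger_gap: 60.1
grip_force: 0.0
time: 30.7
tool_pos: [594.5, 85.9, 226.2]
tcp_rot: [-179.9, -0.6, -7.9]
ft_force: [-0.0, -0.5, -0.3]
finger_gap: 84.9
grip_force: 0.0Traceback (most recent call last):
  File "m6.py", line 4, in <module>
    b=(z>62)&(z<80)&(X>-20)&(X<110)&(abs(Y)<50)&(np.indices(z.shape)[0]<400); q=np.c_[X,Y][b]
                                                                                ~~~~~~~~~~^^^
IndexError: boolean index did not match indexed array along axis 1; size of axis is 1280 but size of corresponding boolean axis is 640
```

```bash
sed -i 's/q=np.c_\[X,Y\]\[b\]/q=np.c_[X[b],Y[b]]/' m6.py; python3 m6.py
```

```text
block top in plate frame (49.91816329956055, -2.349700927734375) (33.67512893676758, 90.41190338134766) 89.89102172851562 z [62.8 69.2 73.7]
rail face 95.34527773421541
scene tray lumps [(np.int32(69), np.float64(-136.0), np.float64(36.0), np.float64(17.0)), (np.int32(65), np.float64(-134.0), np.float64(-23.0), np.float64(18.0))]
side tray lumps [(np.int32(71), np.float64(-137.0), np.float64(-19.0), np.float64(22.0)), (np.int32(79), np.float64(-137.0), np.float64(39.0), np.float64(19.0))]
30.75 [593.96779401  85.63424373 223.63566138] [ 0.58508535  0.48628869 -0.10673077]
```

View pics/final.png

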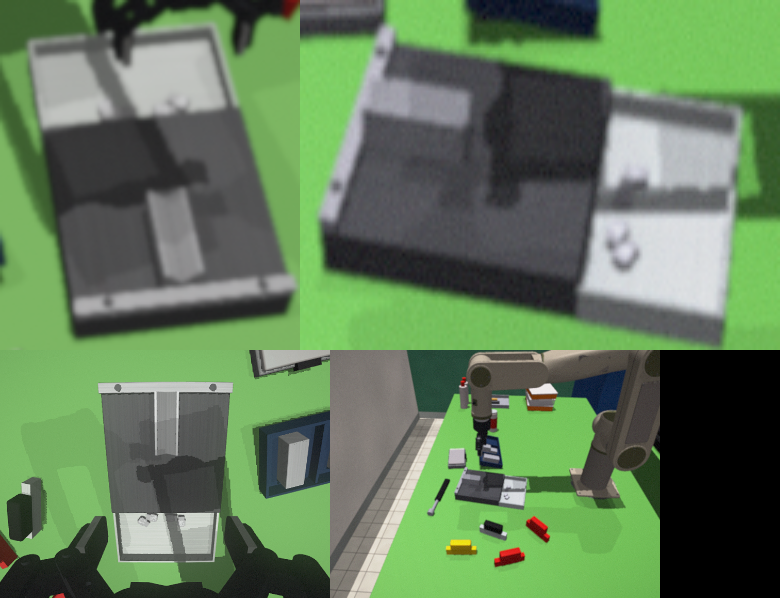

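Run:
```python
from h import *
s=r.sense(); im,d=r.snapshot("wrist"); P=cloud("wrist",d.astype(float),s); z=P[...,2]
th=np.radians(-7.9); c,sn=np.cos(th),np.sin(th); D=P[...,:2]-[601.1,86.9]; X=D@[c,sn]; Y=D@[-sn,c]
t=(X<-111)&(X>-224)&(abs(Y)<94)&(z>11)&(z<36); k,l,st,_=cv2.connectedComponentsWithStats(t.astype(np.uint8))
for i in range(1,k):
    if st[i,4]>15: print("lump",st[i,4],X[l==i].mean().round(),Y[l==i].mean().round(),cv2.minAreaRect(np.c_[X[l==i],Y[l==i]].astype(np.float32))[1],z[l==i].max())
o=(abs(X)<108)&(abs(Y)<98)&(z>43)&~((X>0)&(abs(Y+2.3)<22))&(X<90); print("on plate",o.sum())
```

```text
lump 629 -137.0 35.0 (24.542278289794922, 42.495059967041016) 16.8925122543954
lump 594 -137.0 -22.0 (40.48760986328125, 24.26445770263672) 17.032903542407666
on plate 38947
```

The tray holds two lumps of about 24 × 42 mm, which is two chips each. The plate is bare, and the V-block's top is centred at x = 49.9 with its end at the rail. Handing in.

```bash
python3 -c "
from bench import r
print(r.hand_in())"
```

```text
the job is handed in; nothing more can be done
None
```

The job is handed in at about 31 s: four chips in the tray, the scraper upright in its place, and the V-block on the plate, groove up, with one end flush and square against the rail. No verdict was returned. The chip count is inferred from two tray lumps, each the size of two chips, and during a failed first grasp the shut fingers touched the scraper's grip and nudged it a few mm.

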